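# Unlock the tray rack, peel the top slide tray and present it over the light box

## Task

Slide the orange transport lock of the tray rack out to its end stop. Then peel the white top tray off the blue trays that it clings to: take it by its green tab and raise that corner first, while the opposite corner is still seated, leaving the blue trays in the rack. Finish while holding the white tray by its tab, roughly level and still, centred about 15 cm above the lit light box for inspection; leave the bottle, slide box, beaker and dish alone.

Things in the scene. Friction and masses are not known exactly. Their poses are not given: they have to be found in the camera images.
- rack: Fixed grey base plate 150 x 130 x 20 mm (x, y, z); origin at the centre of its underside, z up. On it nest a fixed blue tray, a loose blue tray and the white tray, all with the rack's axes. On its -y side, at x = +30 mm, an aluminium lock track 40 mm wide and 44 mm high runs out from y = -53 to -145 mm, with a 54 mm high dark end stop at its outer end.
- lock (a joint): Travel (m) of the orange lock along the rack's -y, outwards from the trays: 0 = locked, 0.050 = at its outer end stop; starts at 0 to 0.008. Slides with about 2 N and stays where left. Until about 0.020 its tongue (6 mm thick, 49 to 55 mm above the bench) lies over the white tray's rim and keeps it down.
- lock_knob (a point): Centre of the top face of the orange lock's upright knob: 16 mm along the rack's x, 22 mm along the rack's y, top 88 mm above the bench, standing 33 mm clear above its slide plate. Nothing is beside it in the rack's x: pinch it across the 16 mm from above. Axes as the rack's.
- tray_top: White formed tray 120 x 96 x 18 mm (x, y, z), rim 10 mm wide, 2.5 mm thick, about 60 g. Origin at the centre of its underside, at first 30 mm above the bench; axes as the rack's. Four sprung clips on the blue tray, at tray (+-60, +-24) mm, grip its rim, about 4 N each, until it is drawn up 5 mm there; raising the tab about the far corner takes about 8 N.
- tab (a point): Centre of the top face of the white tray's green tab, at tray (-62, -52, 48) mm. An upright plate 26 mm long, 8 mm thick, 30 mm high on the rim's corner; its length runs at +45 degrees from the tray's x axis (towards the tray's middle), so pinch it across its 8 mm, along -45 degrees. Axes as the tray's.
- far_corner (a point): Top of the white tray's rim at the corner diagonally across from the tab, at tray (60, 48, 18) mm: the corner to pivot on while peeling. Axes as the tray's.
- tray_mid: Loose blue tray just under the white one, same shape but without a tab, about 60 g. Origin at the centre of its underside, 25 mm above the bench. To stay seated: similar clips on the rack's y sides hold its rim about twice as hard as its own clips hold the white tray.
- light_centre (a point): Centre of the lit top face of the fixed black light box (170 x 210 mm, its x, y; lit face 140 x 180 mm, 30 mm above the bench). z up.
- oil_bottle: Bystander: amber bottle with black cap, diameter 42 mm, 85 mm high. Origin at the centre of its underside.
- slide_box: Bystander: blue slide storage box 85 x 100 x 34 mm with a dark seam. Origin at the centre of its underside.
- beaker: Bystander: clear beaker, diameter 68 mm, 85 mm high. Origin at the centre of its underside.
- petri_dish: Bystander: closed glass dish, diameter 84 mm, 16 mm high. Origin at the centre of its underside.
There are look-alikes about, which are no part of the job. What is shaped like the tray_mid but pink is not meant.

How it is judged:
On the way, in this order (a step that is already met when the one before it is completed fails the run):
1. the lock is slid out to its end stop (value of joint lock above 0.046 m), for 0.2 s.
2. the tab corner is raised 15 mm or more while the opposite corner is still seated (raised under 8 mm) (z of tab in the frame of rack above 0.093 m and z of far_corner in the frame of rack below 0.056 m and value of joint lock above 0.043 m and contact force between the fingers and tray_top above 0.3 N), for 0.1 s.
At the end, for the whole second after the job is handed in: Lock within 7 mm of its end stop; fingers hold the white tray still, centre within 40 mm of the light box's, underside 90 to 210 mm above the lit face, tilted under 0.3 rad, touching neither light box nor blue tray; loose blue tray still seated (up < 5 mm, sideways < 8 mm) (value of joint lock above 0.043 m and horizontal distance between tray_top and light_centre below 0.04 m and z of tray_top in the frame of light_centre between 0.09 and 0.21 m and angle between tray_top's own z axis and vertical below 0.3 rad and linear speed of tray_top below 0.03 m/s and contact force between the fingers and tray_top above 0.5 N and contact force between tray_top and light_box below 0.05 N and contact force between tray_top and tray_mid below 0.05 N and z of tray_mid in the frame of rack below 0.03 m and horizontal distance between tray_mid and rack below 0.008 m); the arm keeps its last pose, push and grip.
It fails at once if the blue tray is pulled out of the rack (moved more than 12 mm) (distance of tray_mid from where it was at the start of the episode above 0.012 m).
It fails at once if the oil bottle is disturbed (moved more than 25 mm) (distance of oil_bottle from where it was at the start of the episode above 0.025 m).
It fails at once if the slide box is disturbed (moved more than 25 mm) (distance of slide_box from where it was at the start of the episode above 0.025 m).
It fails at once if the beaker is disturbed (moved more than 25 mm) (distance of beaker from where it was at the start of the episode above 0.025 m).
It fails at once if the petri dish is disturbed (moved more than 25 mm) (distance of petri_dish from where it was at the start of the episode above 0.025 m).
It also fails if it takes over 51 s, if anything falls off the work surface, if the arm or the gripper's body presses on something with over 40 N, if the wrist force passes 120 N, or if a joint passes its speed limit or range.

## Robot

A 7-joint arm with a two-finger parallel gripper is mounted at the origin on the work surface. World frame = base frame: x ahead of the robot, y to its left, z up, the work surface at z = 0. Lengths are in m, angles in rad, forces in N, time in s.
With the tool pointing down it reaches from about 0.425 to 0.875 m from the base axis. Payload 4.7 kg.
Tool frame: the origin (TCP) lies at the very end of the fingers, on their centre line; the grasp point (between the pads) lies 19 mm behind it; z points along the fingers, y is the direction in which the jaws open and shut (so a half turn about z gives the same grasp; the last joint's range is limited). The gripper opens to 87 mm and grips with 3 to 60 N. Pads are 19 mm wide; open, the fingers measure 117 mm over their backs; the gripper's body (75 mm by 190 mm) begins 51 mm behind the grasp point.
Start: joints at [1.267, 0.321, -0.07, 1.45, 0.023, 1.371, -0.057], TCP at [0.203, -0.617, 0.223] pointing down, gripper open.
Joint ranges: [-2.86, 2.86], [-0.3, 2.09], [-1.38, 1.24], [0.06, 2.45], [-1.56, 4.7], [0.09, 2.05], [-2.69, 2.69]. Speed limits (rad/s): [2.57, 2.57, 3.14, 3.14, 3.14, 3.14, 3.14].

## Interface

Orientations are given as a rotation vector (axis times angle).
In Python, from bench import ctrl gives the robot as it stands. The module is installed in compiled form; this text tells all that it offers.
- The arm moves only by the tool move_arm, never from a script. Its arguments are lists of equal length, an entry for each row: "dp": the shift along the tool's x, y, z in units of 30 mm (1.0 is 30 mm), a list of three; "turn": the turn about the tool's z in units of 5 degrees (1.0 is 5 degrees); "jaw": the opening, from -1 (shut) to 1 (fully open). A call has 1 to 5 rows; each row is the pose to reach, as a shift and turn from the pose commanded when the call began, along the tool's axes at that moment; what a row does not reach only later rows make up. A row lasts 1/10 s, in which the tool goes at most 50 mm and 8.59 degrees, less where a joint would pass 70% of its speed; a pose out of reach is approached as far as the arm can. A call with a gripper value outside its range is refused whole. The fingers move at their own pace and stop on an object; "grip_force" is the grip in N (left out, the last holds). Time passes only in rows, so rows that repeat a pose let the fingers close. It gives the time, the measured TCP pose, the force and the opening at its end, in the units of the state.
- ctrl.get_state(): the state, without advancing time (a new reading comes with each control period).
- ctrl.get_image(name): name is "scene" or "top" or "wrist"; returns the picture (400x640x3 uint8, red, green, blue); there is no depth.
- ctrl.camera_info(name): a dict with "intrinsics" (3x3 intrinsics, pixels), "extrinsics" (4x4, takes a point from world to camera coordinates). Camera axes: x right, y up, looking along -z (the intrinsics and any distortion apply to the point x, -y, -z); pixel columns grow to the right and rows downward; lengths in m; the calibration is good to about 2 mm. A picture is of the moment at which its call begins: read the wrist's pose just before it. camera_info takes no time and is no camera call; for the wrist camera it gives the pose at the moment of the call.
- ctrl.close_job(): hands the job in, once; it reports no verdict.
Trained networks look in the newest picture that a camera, given by its name, has taken for a name from the list of things; names that differ only in an ending like _2 or _b are one class to them, and where a whole thing is asked for, a point or a joint stands for the part that bears it (a point fixed in the world has none). Each returns a list of dicts, best first, with "confidence" (0 to 1); they miss things now and then, are a little off and sometimes report something else, mostly with a low value. They report only what shows in the picture. A call takes as long as a camera call. They do not tell look-alikes from the thing itself.
- ctrl.look_for(camera, target): "rect" ([centre column, centre row, width, height] in pixels, round what is visible of it).
- ctrl.masks_of(camera, target): "region" (400x640 bool, what is visible of it) and "rect" ([centre column, centre row, width, height] in pixels, round what is visible of it).
The state is a dict: "time": time; "joint_positions": joint angles; "qd": joint speeds; "joint_torque": joint torques, N m; "position": TCP position; "tool_rot": TCP orientation; "ft_force": force on the tool from outside, world axes, zero at the start; "torque": the same for the moment, N m; "grip_width": opening from 0.0 (shut) to 1.0 (fully open).
Only numpy, scipy, OpenCV 4.12 (cv2) and the standard library are available. Lean on these libraries where they do the work, as an engineer would, in place of code of your own. Each camera call takes 0.05 s, during which the arm holds its last target. There are 200 camera calls.

## Working session

There is one attempt and no reset: what is moved stays moved. The work goes in short steps, Python scripts to look and compute and a tool call to move; the robot and the scene stay as the last step left them, time stands still between calls to the robot, and variables do not carry over. Pictures are saved under pics/ and viewed, about 8 in all and at most 12, crops included, and the job is handed in when it is done.

Besides the shell and the picture viewer there is one more tool, called after "Emit:" as name([rows], argument=value, ...), one row to a line, values as JSON. move_arm: Moves the arm, as the interface text tells. Its arguments: {"type":"object","properties":{"dp":{"type":"array","items":{"type":"array","items":{"type":"number"}}},"turn":{"type":"array","items":{"type":"number"}},"jaw":{"type":"array","items":{"type":"number"}},"grip_force":{"type":"number"}},"required":["dp","turn","jaw"]}

```bash
mkdir -p pics; python3 - <<'E'
from bench import ctrl
import cv2,numpy as np
for n in("scene","top"):
    im=ctrl.get_image(n); cv2.imwrite(f"pics/{n}0.png",im[:,:,::-1])
    c=ctrl.camera_info(n); print(n,np.round(c["intrinsics"],1).tolist(),np.round(c["extrinsics"],4).tolist())
    for t in("rack","lock_knob","tab","tray_top","tray_mid","light_centre","oil_bottle","slide_box","beaker","petri_dish"):
        try: print(t,[(np.round(d["rect"]).tolist(),round(d["confidence"],2)) for d in ctrl.look_for(n,t)][:3])
        except Exception as e: print(t,e)
s=ctrl.get_state();print(s)
E
```

```text
scene [[430.9, 0.0, 320.3], [0.0, 430.9, 198.9], [0.0, 0.0, 1.0]] [[-0.451, 0.8925, 0.0053, 0.2636], [-0.72, -0.3673, 0.5888, 0.3709], [0.5275, 0.2617, 0.8083, -1.2331], [0.0, 0.0, 0.0, 1.0]]
rack [([390.0, 229.0, 113.0, 95.0], 0.88)]
lock_knob [([370.0, 206.0, 27.0, 33.0], 0.64)]
tab [([402.0, 216.0, 72.0, 78.0], 0.91)]
tray_top [([401.0, 218.0, 73.0, 81.0], 0.82)]
tray_mid [([438.0, 169.0, 55.0, 52.0], 0.98), ([401.0, 224.0, 70.0, 60.0], 0.78), ([281.0, 294.0, 23.0, 34.0], 0.48)]
light_centre [([261.0, 182.0, 119.0, 90.0], 0.75), ([400.0, 227.0, 73.0, 59.0], 0.34)]
oil_bottle [([279.0, 294.0, 23.0, 33.0], 0.71)]
slide_box [([403.0, 340.0, 74.0, 75.0], 0.82)]
beaker [([162.0, 223.0, 46.0, 45.0], 0.82), ([401.0, 215.0, 74.0, 76.0], 0.6)]
petri_dish [([365.0, 154.0, 36.0, 27.0], 0.92)]
top [[485.7, 0.0, 323.7], [0.0, 485.7, 198.3], [0.0, 0.0, 1.0]] [[0.0005, -0.9999, 0.0149, -0.009], [0.9853, 0.003, 0.1708, -0.5637], [-0.1709, 0.0146, 0.9852, -1.0811], [0.0, 0.0, 0.0, 1.0]]
rack [([268.0, 210.0, 103.0, 75.0], 0.65)]
lock_knob [([282.0, 208.0, 28.0, 21.0], 0.82), ([251.0, 215.0, 59.0, 
[... 579 characters left out ...]
joint_positions': array([ 1.26710882,  0.32100666, -0.07008819,  1.45045136,  0.02258348,
        1.37076445, -0.05692185]), 'qd': array([-4.95697444e-04, -5.22617701e-04,  1.53520095e-03, -3.99820919e-05,
       -5.95617277e-06, -6.33839738e-04,  7.88271319e-04]), 'joint_torque': array([ 7.33606539e-04, -4.91109967e+01, -4.02716724e-01, -3.12772214e+01,
       -6.39052363e-02,  3.38910799e-02,  7.11532934e-06]), 'position': array([ 0.20309615, -0.61751432,  0.22260656]), 'tool_rot': array([ 3.10186536e+00,  4.97027934e-01, -2.72123032e-06]), 'ft_force': array([ 0.03512452, -0.45525257, -0.09114179]), 'torque': array([-0.01184924, -0.01738795, -0.02022048]), 'grip_width': 0.9981989988948788}
```

View pics/top0.png

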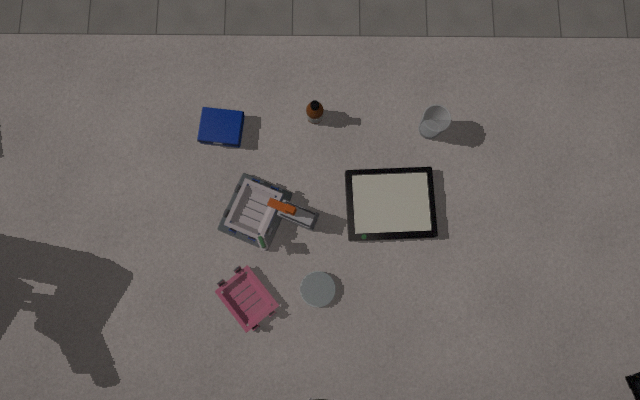

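View pics/scene0.png

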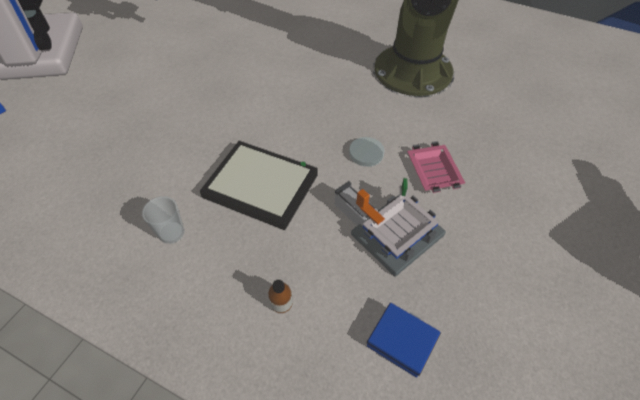

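```bash
cat > h.py <<'E'
from bench import ctrl
import cv2,numpy as np
def cam(n):
    c=ctrl.camera_info(n);return np.array(c["intrinsics"]),np.array(c["extrinsics"])
def ray(c,uv):
    K,E=c; d=np.linalg.inv(K)@[uv[0],uv[1],1]; d=E[:3,:3].T@(d*[1,-1,-1]); return -E[:3,:3].T@E[:3,3],d/np.linalg.norm(d)
def onz(c,uv,z):
    o,d=ray(c,uv); return o+d*(z-o[2])/d[2]
def proj(c,P):
    K,E=c; p=(E[:3,:3]@np.atleast_2d(P).T).T+E[:3,3]; p=p*[1,-1,-1]; q=(K@p.T).T; return q[:,:2]/q[:,2:]
def tri(rs):
    A=0;b=0
    for o,d in rs: M=np.eye(3)-np.outer(d,d);A=A+M;b=b+M@o
    p=np.linalg.solve(A,b); return p,[round(float(np.linalg.norm((np.eye(3)-np.outer(d,d))@(p-o)))*1e3,1) for o,d in rs]
def blobs(im,kind,amin=8):
    h=cv2.cvtColor(im,cv2.COLOR_RGB2HSV); H,S,V=[h[:,:,i].astype(int) for i in range(3)]
    m={'orange':(H>4)&(H<18)&(S>170)&(V>90),'green':(H>45)&(H<85)&(S>90)&(V>30),'lit':(H>20)&(H<50)&(S<70)&(V>150)}[kind]
    n,l,st,ce=cv2.connectedComponentsWithStats(m.astype(np.uint8))
    return [(int(st[i][4]),st[i][:4].tolist(),np.round(ce[i],1).tolist(),cv2.minAreaRect(np.argwhere(l==i)[:,::-1].astype(np.float32))) for i in range(1,n) if st[i][4]>=amin]
E
python3 - <<'E'
from h import *
for n in("scene","top"):
    im=ctrl.get_image(n);c=cam(n)
    for k in("orange","green","lit"):
        for b in blobs(im,k): print(n,k,b[:3])
    x,y=(320,150) if n=="scene" else (200,160)
    cv2.imwrite(f"pics/{n}1.png",cv2.resize(im[y:y+130,x:x+130,::-1],None,fx=4.5,fy=4.5,interpolation=cv2.INTER_CUBIC))
c=cam("top")
for nm,uv,z in(("light",(392,204.5),.03),("rack",(255,211),.02),("tab",(262,241),.07),("knob",(290,209),.07),("bottle",(315,114),.04),("dish",(318,289),.01),("beaker",(433,122),.04),("slide",(222,126),.03)): print(nm,onz(c,uv,z).round(3))
E
```

```text
scene orange (263, [359, 190, 24, 33], [369.1, 207.3])
scene green (15, [301, 162, 5, 4], [302.9, 163.7])
scene green (49, [402, 179, 5, 16], [404.3, 186.3])
scene lit (3833, [209, 146, 100, 69], [259.7, 179.8])
scene lit (30, [284, 300, 8, 10], [287.8, 304.9])
top orange (203, [268, 199, 27, 15], [281.2, 205.9])
top green (12, [362, 235, 4, 4], [363.8, 236.4])
light [ 0.553 -0.17   0.03 ]
rack [0.538 0.154 0.02 ]
tab [0.462 0.131 0.07 ]
knob [0.535 0.069 0.07 ]
bottle [0.772 0.013 0.04 ]
dish [0.356 0.005 0.01 ]
beaker [ 0.753 -0.272  0.04 ]
slide [0.744 0.238 0.03 ]
```

View pics/top1.png

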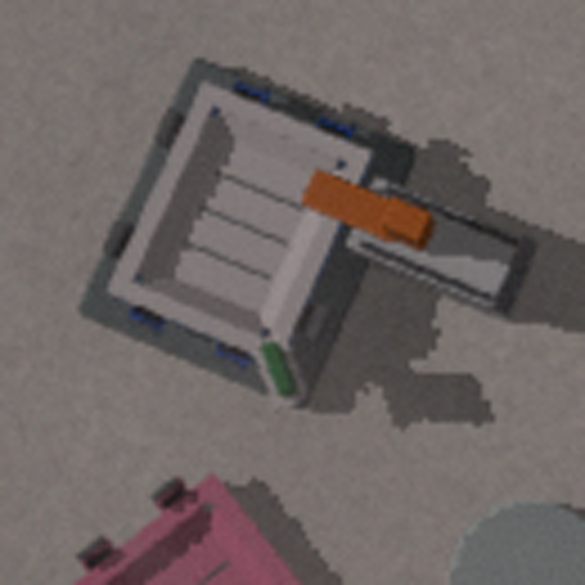

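```bash
cat >> h.py <<'E'
def R2(t): return np.array([[np.cos(t),-np.sin(t)],[np.sin(t),np.cos(t)]])
def rk(p,P):
    P=np.atleast_2d(P).astype(float)/1e3; return np.c_[P[:,:2]@R2(p[2]).T+p[:2],P[:,2]]
E
python3 - <<'E'
from h import *
from scipy.optimize import least_squares as ls
P=[[75,65,20],[-75,65,20],[75,-65,20],[60,48,48],[-60,48,48],[60,-48,48],[50,-145,54],[10,-145,54]]
uv=np.array([[200,60],[82,308],[413,148],[205,85],[108,293],[372,152],[533,240],[505,312]])/4.5+[200,160]
c=cam("top")
r=ls(lambda p:(proj(c,rk(p,P))-uv).ravel(),[.54,.15,-.4])
print(r.x,r.fun.reshape(-1,2).round(1).tolist())
np.save("rack.npy",r.x)
for n in("top","scene"):
    cc=cam(n); print(n,proj(cc,rk(r.x,[[-62,-52,78],[-62,-52,48],[-62,-52,63],[60,48,48],[30,-69,88]])).round(1).tolist())
ct,cs=cam("top"),cam("scene")
print("knobtop from top img",onz(ct,(291.3,210.2),.088), "rack frame",(R2(r.x[2]).T@(onz(ct,(291.3,210.2),.088)[:2]-r.x[:2])).round(4))
for n,p in(("light",[np.array([392,204.5]),(259.7,179.8)]),): print(n,tri([ray(ct,p[0]),ray(cs,p[1])]))
print(-ct[1][:3,:3].T@ct[1][:3,3], onz(cs,(259.7,179.8),.03))
l=[b for b in blobs(ctrl.get_image("scene"),"lit")][0][3];print(cv2.boxPoints(l),[onz(cs,q,.03).round(3) for q in cv2.boxPoints(l)])
E
```

```text
[ 0.53736493  0.15422394 -0.39899274] [[-1.3, -1.1], [-1.6, 1.1], [1.1, 0.2], [-0.2, -0.8], [-0.3, -0.0], [0.3, 0.1], [1.3, 0.3], [0.7, 0.2]]
top [[261.7, 241.8], [263.1, 242.9], [262.4, 242.3], [245.4, 178.1], [285.0, 206.5]]
scene [[403.7, 180.7], [401.4, 189.5], [402.5, 185.2], [395.6, 253.9], [366.4, 195.8]]
knobtop from top img [0.52977394 0.06482126 0.088     ] rack frame [ 0.0277 -0.0853]
light (array([ 0.55423012, -0.17053661,  0.01526444]), [1.8, 1.8])
[0.37067991 0.00845101 1.16154821] [ 0.5630828  -0.16116307  0.03      ]
[[208.87775 187.3164 ]
 [227.72675 138.53079]
 [308.15283 169.60449]
 [289.30383 218.3901 ]] [array([ 0.631, -0.249,  0.03 ]), array([ 0.49 , -0.295,  0.03 ]), array([ 0.488, -0.079,  0.03 ]), array([ 0.623, -0.053,  0.03 ])]
```

View pics/scene1.png

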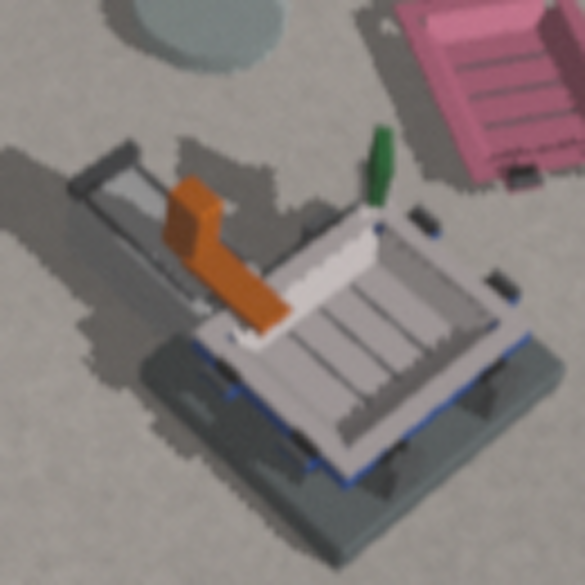

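```bash
cat >> h.py <<'E'
from scipy.spatial.transform import Rotation as Ro
def go(tgt,yaw=None):
    s=ctrl.get_state(); R=Ro.from_rotvec(s["tool_rot"]).as_matrix(); d=R.T@(np.array(tgt)-s["position"])
    out=(d/.03).round(2).tolist()
    ya=np.degrees(np.arctan2(R[1,1],R[0,1]))
    t=None if yaw is None else round(-((yaw-ya+90)%180-90)/5,2)
    print("t",round(s["time"],2),"pos",s["position"].round(4),"yawY",ya.round(1),"q1,q7",s["joint_positions"][[0,6]].round(2),"F",s["ft_force"].round(2),"g",round(s["grip_width"],3)); print("  dp",out,"turn",t); return out,t
E
python3 - <<'E'
from h import *
ct,cs=cam("top"),cam("scene");r=np.load("rack.npy")
k=tri([ray(ct,(291.3,210.2)),ray(cs,(364.4,192.9))]);print(k,(R2(r[2]).T@(k[0][:2]-r[:2])).round(4))
t=tri([ray(ct,(261,240.5)),ray(cs,(405.3,179.3))]);print(t,rk(r,[-62,-52,78]))
go([k[0][0],k[0][1],.2],np.degrees(r[2]))
E
```

```text
(array([0.52976122, 0.06818173, 0.08177102]), [3.2, 3.2]) [ 0.0264 -0.0822]
(array([0.46193337, 0.13210685, 0.0860184 ]), [1.1, 1.1]) [[0.46003336 0.1303948  0.078     ]]
t 1.25 pos [ 0.2031 -0.6175  0.2226] yawY -71.8 q1,q7 [ 1.27 -0.06] F [-0.7  -0.34  0.42] g 1.001
  dp [17.49, -18.31, 0.75] turn -9.79
```

Emit:
move_arm([
  [1.15, -1.2, 0],
  [2.3, -2.4, 0],
  [3.45, -3.6, 0],
  [4.6, -4.8, 0],
  [5.75, -6.0, 0],
], turn=[0, 0, 0, 0, 0], jaw=[0, 0, 0, 0, 0])

```text
time: 1.75
position: [0.3114, -0.3907, 0.2228]
tool_rot: [3.101, 0.497, 0.0]
ft_force: [0.7, -0.1, 0.3]
grip_width: 0.635
```

Emit:
move_arm([
  [1.15, -1.2, 0],
  [2.3, -2.4, 0],
  [3.45, -3.6, 0],
  [4.6, -4.8, 0],
  [5.75, -6.0, 0],
], turn=[-1.5, -3, -4.5, -6, -7.5], jaw=[0, 0, 0, 0, 0])

```text
time: 2.25
position: [0.4189, -0.1658, 0.223]
tool_rot: [2.772, 1.474, 0.0]
ft_force: [0.5, -0.0, 0.4]
grip_width: 0.503
```

```bash
python3 - <<'E'
from h import *
go([.5285,.066,.2],-22.9)
E
```

```text
t 2.25 pos [ 0.4189 -0.1658  0.223 ] yawY -34.0 q1,q7 [ 0.83 -0.23] F [ 0.54 -0.03  0.43] g 0.503
  dp [8.45, -1.29, 0.76] turn -2.22
```

Emit:
move_arm([
  [1.6, -0.2, 0.1],
  [3.2, -0.5, 0.3],
  [4.8, -0.7, 0.5],
  [6.4, -1.0, 0.6],
  [8.0, -1.2, 0.7],
], turn=[-0.5, -1, -1.5, -2, -2.2], jaw=[0, 0, 0, 0, 0])

```text
time: 2.75
position: [0.5242, 0.0527, 0.2018]
tool_rot: [2.622, 1.728, 0.001]
ft_force: [0.6, -0.2, -0.4]
grip_width: 0.499
```

Emit:
move_arm([
  [0.4, -0.1, 0],
  [0.4, -0.1, 0],
  [0.4, -0.1, 0],
], turn=[0, 0, 0], jaw=[0, 0, 0])

```text
time: 3.05
position: [0.5255, 0.0615, 0.2014]
tool_rot: [2.624, 1.725, -0.002]
ft_force: [-0.1, -0.4, -0.2]
grip_width: 0.497
```

```bash
python3 - <<'E'
from h import *
r=np.load("rack.npy")
go([.5285,.066,.2],-22.9)
c=cam("wrist"); im=ctrl.get_image("wrist"); np.save("w1.npy",im); 
print(c[0].round(1).tolist(), (-c[1][:3,:3].T@c[1][:3,3]).round(3))
print("pred knob,tab,ends",proj(c,rk(r,[[30,-83,88],[-62,-52,78],[50,-145,54],[10,-145,54]])).round(1).tolist())
for k in("orange","green"): print(k,[b[:3] for b in blobs(im,k)])
cv2.imwrite("pics/w1.png",im[:,:,::-1])
E
```

```text
t 3.05 pos [0.5255 0.0615 0.2014] yawY -23.4 q1,q7 [ 0.54 -0.65] F [-0.08 -0.35 -0.23] g 0.497
  dp [0.18, 0.03, 0.05] turn -0.09
[[287.5, 0.0, 319.5], [0.0, 287.5, 193.1], [0.0, 0.0, 1.0]] [0.553 0.126 0.363]
pred knob,tab,ends [[324.5, 183.2], [231.0, 151.2], [341.7, 229.1], [306.9, 229.4]]
orange [(889, [532, 109, 45, 33], [552.0, 123.0]), (36, [510, 112, 12, 17], [514.0, 120.7]), (1259, [315, 120, 19, 70], [324.1, 153.3]), (8, [564, 139, 5, 5], [565.9, 140.6])]
green [(304, [221, 135, 28, 24], [234.5, 146.5])]
```

View pics/w1.png

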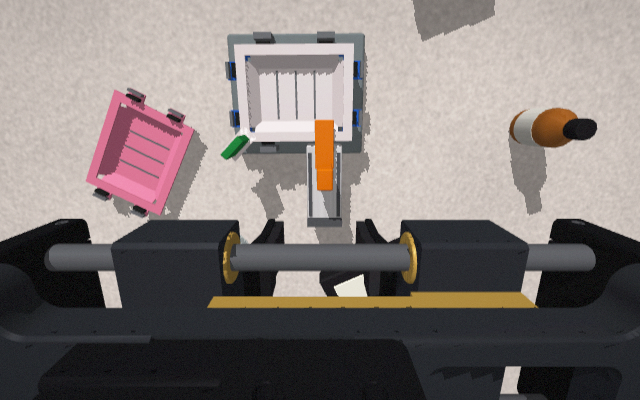

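```bash
python3 - <<'E'
from h import *
from scipy.optimize import least_squares as ls
im=np.load("w1.npy");c=cam("wrist");ct=cam("top")
P=[[75,65,20],[-75,65,20],[75,-65,20],[60,48,48],[-60,48,48],[60,-48,48],[50,-145,54],[10,-145,54]]
uv=np.array([[200,60],[82,308],[413,148],[205,85],[108,293],[372,152],[533,240],[505,312]])/4.5+[200,160]
Pw=[[-75,65,20],[75,65,20],[75,-65,20],[-60,48,48],[60,48,48],[50,-145,54],[10,-145,54]]
uw=[[228,34],[365,34],[367,153],[236,44],[354,44],[341.5,226],[307.5,226]]
r=ls(lambda p:np.r_[(proj(ct,rk(p,P))-uv).ravel(),(proj(c,rk(p,Pw))-uw).ravel()],np.load("rack.npy"),loss="soft_l1")
print(r.x,(proj(c,rk(r.x,Pw))-uw).round(1).tolist()); np.save("rack.npy",r.x)
a=R2(r.x[2]).T@(onz(c,(325,190),.088)[:2]-r.x[:2]);print("knob outer edge in rack",a)
k=rk(r.x,[30,a[1]*1e3+11,60])[0];print(k,"tab",rk(r.x,[-62,-52,78])); go(k,np.degrees(r.x[2]))
E
```

```text
[ 0.53940445  0.15501901 -0.40536627] [[-1.6, -0.4], [0.8, -1.2], [-5.2, 0.9], [-1.8, 0.6], [0.5, -0.1], [0.5, 1.4], [-0.3, 1.6]]
knob outer edge in rack [ 0.02985159 -0.09192794]
[0.53505882 0.06881896 0.06      ] tab [[0.46192258 0.13168323 0.078     ]]
t 3.1 pos [0.5255 0.0607 0.2015] yawY -23.5 q1,q7 [ 0.54 -0.65] F [-0.48 -0.76  0.16] g 0.497
  dp [0.38, 0.18, 4.71] turn -0.05
```

Emit:
move_arm([
  [0.3, 0.1, 1.4],
  [0.3, 0.1, 2.6],
  [0.3, 0.1, 3.8],
  [0.3, 0.1, 4.6],
  [0.3, 0.1, 4.7],
], turn=[0, 0, 0, 0, 0], jaw=[0, 0, 0, 0, 0])

```text
time: 3.6
position: [0.5293, 0.067, 0.0575]
tool_rot: [-2.625, -1.722, 0.01]
ft_force: [-0.9, -0.7, -0.7]
grip_width: 0.5
```

Emit:
move_arm([
  [0, 0, 0],
  [0, 0, 0],
  [0, 0, 0],
  [0, 0, 0],
  [0, 0, 0],
], turn=[0, 0, 0, 0, 0], jaw=[-0.5, -1, -1, -1, -1], grip_force=20)

```text
time: 4.1
position: [0.5343, 0.0695, 0.0619]
tool_rot: [2.622, 1.725, 0.006]
ft_force: [3.1, -1.0, 1.1]
grip_width: 0.178
```

```bash
python3 - <<'E'
from h import *
r=np.load("rack.npy");s=ctrl.get_state()
print((R2(r[2]).T@(s["position"][:2]-r[:2])).round(4))
go(rk(r,[30,-127,60])[0],np.degrees(r[2]))
E
```

```text
[ 0.029  -0.0806]
t 4.1 pos [0.5343 0.0695 0.0619] yawY -23.3 q1,q7 [ 0.47 -0.77] F [ 3.09 -0.99  1.11] g 0.178
  dp [-1.55, 0.04, 0.06] turn -0.02
```

Emit:
move_arm([
  [-0.3, 0, 0],
  [-0.6, 0, 0],
  [-0.9, 0, 0],
  [-1.2, 0, 0],
  [-1.4, 0, 0],
], turn=[0, 0, 0, 0, 0], jaw=[-1, -1, -1, -1, -1])

```text
time: 4.6
position: [0.5181, 0.0312, 0.0618]
tool_rot: [2.622, 1.725, 0.008]
ft_force: [6.0, 0.0, -0.6]
grip_width: 0.181
```

Emit:
move_arm([
  [-0.1, 0, 0],
  [-0.2, 0, 0],
  [-0.3, 0, 0],
  [-0.35, 0, 0],
  [-0.35, 0, 0],
], turn=[0, 0, 0, 0, 0], jaw=[-1, -1, -1, -1, -1])

```text
time: 5.1
position: [0.5175, 0.0299, 0.062]
tool_rot: [-2.619, -1.732, -0.029]
ft_force: [16.1, 14.7, -13.6]
grip_width: 0.18
```

```bash
python3 - <<'E'
from h import *
r=np.load("rack.npy");s=ctrl.get_state()
print((R2(r[2]).T@(s["position"][:2]-r[:2])).round(4))
go(rk(r,[30,-127,60])[0],np.degrees(r[2]))
E
```

```text
[ 0.0292 -0.1236]
t 5.1 pos [0.5175 0.0299 0.062 ] yawY -23.1 q1,q7 [ 0.56 -0.65] F [ 16.08  14.68 -13.59] g 0.18
  dp [-0.11, 0.03, 0.06] turn 0.03
```

Emit:
move_arm([
  [0.25, 0, 0],
  [0.25, 0, 0],
  [0.25, 0, 0],
  [0.25, 0, 0],
  [0.25, 0, -0.2],
], turn=[0, 0, 0, 0, 0], jaw=[-1, -0.2, -0.2, -0.2, -0.2])

```text
time: 5.6
position: [0.5129, 0.0284, 0.0658]
tool_rot: [-2.623, -1.726, 0.004]
ft_force: [0.7, -0.1, 0.1]
grip_width: 0.381
```

Emit:
move_arm([
  [0, 0, -1],
  [0, 0, -2],
  [0, 0, -3],
  [0, 0, -3.5],
  [0, 0, -3.5],
], turn=[0, 0, 0, 0, 0], jaw=[-0.2, -0.2, -0.2, -0.2, -0.2])

```text
time: 6.1
position: [0.5156, 0.0288, 0.1736]
tool_rot: [2.622, 1.725, 0.004]
ft_force: [-0.2, 0.6, -0.3]
grip_width: 0.4
```

```bash
python3 - <<'E'
from h import *
r=np.load("rack.npy")
c=cam("wrist");im=ctrl.get_image("wrist");np.save("w2.npy",im);np.save("w2E.npy",c[1])
for k in("orange","green"): print(k,[b[:3] for b in blobs(im,k,30)])
b=[b for b in blobs(im,"orange",200) if abs(b[2][0]-320)<60][0][1]
print("knob outer edge",R2(r[2]).T@(onz(c,(b[0]+b[2]/2,b[1]+b[3]),.088)[:2]-r[:2]))
# tab: fit plate model to green mask hull bbox
def box(p):
    u=np.array([1,1])/2**.5;v=np.array([1,-1])/2**.5
    P=[[*(np.array([-62,-52])+p+a*13*u+b*4*v),z] for a in(-1,1) for b in(-1,1) for z in(48,78)]
    return proj(c,rk(r,P))
g=max(blobs(im,"green",30))[1]
q=box(np.zeros(2));print("pred bbox",q.min(0),q.max(0),"obs",g)
t=rk(r,[-62,-52,78])[0]; go([t[0],t[1],.13],np.degrees(r[2])-45)
cv2.imwrite("pics/w2.png",im[:,:,::-1])
E
```

```text
orange [(1109, [553, 70, 52, 36], [576.8, 86.3]), (43, [527, 81, 11, 17], [530.7, 89.6]), (1504, [310, 129, 21, 77], [320.3, 165.8])]
green [(504, [202, 98, 33, 27], [218.0, 111.9]), (89, [327, 286, 11, 10], [331.7, 290.8])]
knob outer edge [ 0.02915288 -0.13280059]
pred bbox [201.35938982  98.66969418] [237.41039937 127.65057788] obs [202, 98, 33, 27]
t 6.15 pos [0.5145 0.0286 0.1718] yawY -23.3 q1,q7 [ 0.6  -0.58] F [-0.97 -0.55 -0.6 ] g 0.402
  dp [2.46, -2.97, 1.39] turn 8.98
```

View pics/w2.png

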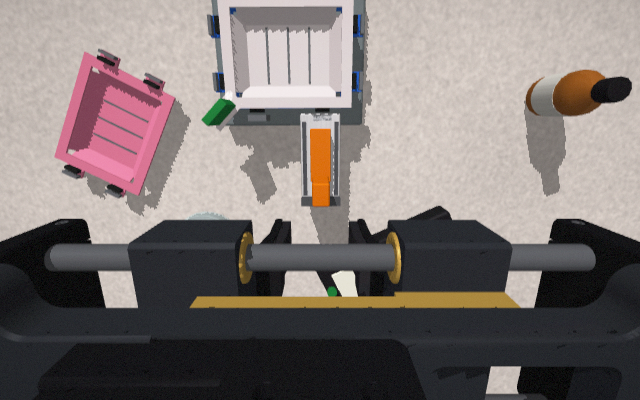

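Emit:
move_arm([
  [0.6, -0.7, 0],
  [1.2, -1.4, 0.2],
  [1.8, -2.2, 0.4],
  [2.4, -2.9, 0.6],
  [2.46, -2.97, 0.6],
], turn=[1.6, 3.2, 4.8, 6.4, 8.0], jaw=[-0.1, -0.1, -0.1, -0.1, -0.1])

```text
time: 6.65
position: [0.4579, 0.135, 0.1509]
tool_rot: [-3.055, -0.725, 0.008]
ft_force: [0.5, -0.6, 0.1]
grip_width: 0.449
```

Emit:
move_arm([
  [0, 0, 0],
  [0, 0, 0],
  [0, 0, 0],
], turn=[1, 1, 1], jaw=[-0.1, -0.1, -0.1])

```text
time: 6.95
position: [0.4608, 0.1314, 0.1522]
tool_rot: [-3.085, -0.594, 0.004]
ft_force: [-0.7, 0.1, 0.2]
grip_width: 0.452
```

```bash
python3 - <<'E'
from h import *
r=np.load("rack.npy")
c=cam("wrist");im=ctrl.get_image("wrist")
print("green",[b[:3] for b in blobs(im,"green",30)])
def box(p):
    u=np.array([1,1])/2**.5;v=np.array([1,-1])/2**.5
    return [[*(np.array([-62,-52])+p+a*13*u+b*4*v),z] for a in(-1,1) for b in(-1,1) for z in(48,78)]
q=proj(c,rk(r,box(np.zeros(2))));print("pred bbox",q.min(0),q.max(0)-q.min(0))
t=rk(r,[-62,-52,78])[0]; go([t[0],t[1],.055],np.degrees(r[2])-45)
cv2.imwrite("pics/w3.png",im[:,:,::-1])
E
```

```text
green [(312, [314, 179, 9, 35], [318.0, 196.1])]
pred bbox [315.3769685  177.95792395] [ 9.48907384 36.559475  ]
t 7.0 pos [0.4611 0.1314 0.1526] yawY -68.2 q1,q7 [ 0.46 -1.55] F [0.12 0.05 0.3 ] g 0.45
  dp [0.03, 0.0, 3.25] turn 0.0
```

View pics/w3.png

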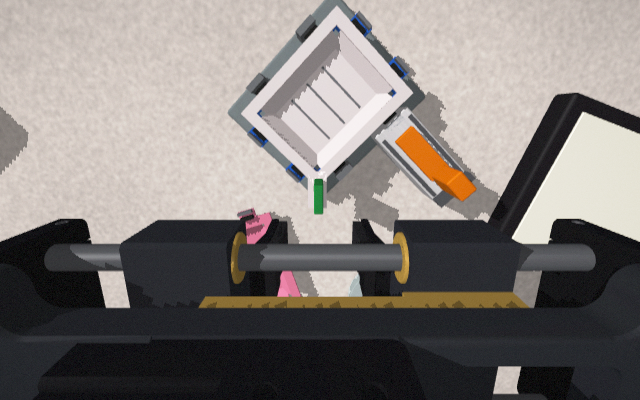

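Emit:
move_arm([
  [0.03, -0.03, 1.2],
  [0.03, -0.03, 2.2],
  [0.03, -0.03, 3.0],
  [0.03, -0.03, 3.25],
  [0.03, -0.03, 3.25],
], turn=[0, 0, 0, 0, 0], jaw=[-0.1, -0.1, -0.1, -0.1, -0.1])

```text
time: 7.5
position: [0.4612, 0.1328, 0.055]
tool_rot: [-3.084, -0.592, 0.004]
ft_force: [-0.1, -0.1, -0.1]
grip_width: 0.451
```

Emit:
move_arm([
  [0, 0, 0],
  [0, 0, 0],
  [0, 0, 0],
  [0, 0, 0],
  [0, 0, 0],
], turn=[0, 0, 0, 0, 0], jaw=[-0.5, -1, -1, -1, -1], grip_force=40)

```text
time: 8.0
position: [0.4624, 0.1331, 0.0565]
tool_rot: [3.085, 0.592, 0.001]
ft_force: [1.0, 0.9, 1.6]
grip_width: 0.086
```

```bash
python3 - <<'E'
from h import *
r=np.load("rack.npy")
t=rk(r,[-62,-52,78])[0]; go([t[0],t[1],.055],np.degrees(r[2])-45)
E
```

```text
t 8.0 pos [0.4624 0.1331 0.0565] yawY -68.3 q1,q7 [ 0.41 -1.66] F [0.99 0.88 1.58] g 0.086
  dp [-0.03, 0.04, 0.05] turn -0.01
```

Emit:
move_arm([
  [0.01, 0, -0.1],
  [0.02, 0, -0.2],
  [0.03, 0, -0.3],
  [0.04, 0, -0.4],
  [0.05, 0, -0.5],
], turn=[0, 0, 0, 0, 0], jaw=[-1, -1, -1, -1, -1])

```text
time: 8.5
position: [0.4641, 0.1334, 0.0718]
tool_rot: [3.085, 0.591, 0.001]
ft_force: [0.2, -0.2, -1.0]
grip_width: 0.09
```

Emit:
move_arm([
  [0.02, 0, -0.05],
  [0.03, 0, -0.1],
  [0.04, 0, -0.15],
  [0.05, 0, -0.2],
  [0.05, 0, -0.2],
], turn=[0, 0, 0, 0, 0], jaw=[-1, -1, -1, -1, -1])

```text
time: 9.0
position: [0.4651, 0.1342, 0.0772]
tool_rot: [3.085, 0.592, 0.001]
ft_force: [-0.4, -0.2, 0.3]
grip_width: 0.088
```

```bash
python3 - <<'E'
from h import *
r=np.load("rack.npy")
t=rk(r,[-62,-52,78])[0]; go([t[0],t[1],.055],np.degrees(r[2])-45)
out=[]
for n,(x,y) in(("scene",(320,150)),("wrist",(230,0))):
    im=ctrl.get_image(n); out.append(cv2.resize(im[y:y+130,x:x+130,::-1] if n=="scene" else im[0:230,205:435,::-1],(395,395),interpolation=cv2.INTER_CUBIC)); print(n,[b[:3] for b in blobs(im,"green",10)])
cv2.imwrite("pics/p4.png",np.hstack(out))
print(proj(cam("scene"),rk(r,[[60,48,48],[-62,-52,78],[-62,-52,96]])))
E
```

```text
t 9.0 pos [0.4651 0.1342 0.0772] yawY -68.3 q1,q7 [ 0.42 -1.64] F [-0.38 -0.24  0.33] g 0.088
  dp [-0.13, 0.04, 0.74] turn -0.01
scene [(47, [404, 176, 5, 14], [406.3, 182.9])]
wrist [(419, [312, 215, 16, 29], [319.3, 229.4]), (42, [313, 271, 14, 3], [319.5, 272.0])]
[[395.36577143 254.8177914 ]
 [403.92620339 181.58922718]
 [405.36043788 176.09624509]]
```

View pics/p4.png

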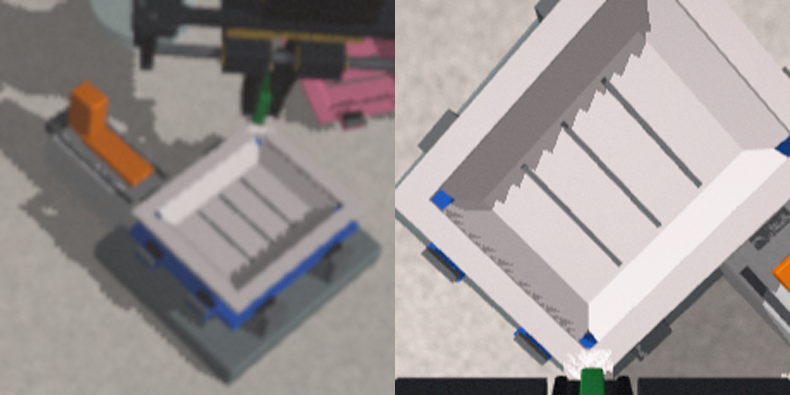

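Emit:
move_arm([
  [0, 0, 0],
  [0, 0, 0],
  [0, 0, 0],
  [0, 0, 0],
  [0, 0, 0],
], turn=[0, 0, 0, 0, 0], jaw=[-1, -1, -1, -1, -1], grip_force=3)

```text
time: 9.6
position: [0.4649, 0.1341, 0.077]
tool_rot: [3.085, 0.592, -0.0]
ft_force: [0.6, 0.5, -0.1]
grip_width: 0.093
```

```bash
python3 - <<'E'
from h import *
r=np.load("rack.npy")
t=rk(r,[-62,-52,78])[0]; go([t[0],t[1],.055])
out=[]
for n in("scene","wrist"):
    im=ctrl.get_image(n); out.append(cv2.resize(im[150:280,320:450,::-1] if n=="scene" else im[0:230,205:435,::-1],(395,395),interpolation=cv2.INTER_CUBIC)); print(n,[b[:3] for b in blobs(im,"green",10)])
cv2.imwrite("pics/p5.png",np.hstack(out))
c=cam("scene");w=cam("wrist")
for n,cc,f in(("scene",c,lambda q:(q-[320,150])*395/130),("wrist",w,lambda q:(q-[205,0])*395/230)):
    print(n,"crop px of far/other corners at seated & +18mm",f(proj(cc,rk(r,[[60,48,48],[60,48,56],[60,48,66],[60,-48,48],[60,-48,66],[-60,48,48],[-60,48,66]]))).round(0).tolist())
E
```

```text
t 9.6 pos [0.4649 0.1341 0.077 ] yawY -68.3 q1,q7 [ 0.42 -1.64] F [ 0.55  0.45 -0.14] g 0.093
  dp [-0.12, 0.04, 0.73] turn None
scene [(45, [404, 176, 5, 14], [406.2, 183.0])]
wrist [(431, [312, 215, 16, 29], [319.5, 229.7]), (40, [313, 271, 14, 3], [319.5, 272.0])]
scene crop px of far/other corners at seated & +18mm [[229.0, 318.0], [231.0, 312.0], [233.0, 304.0], [125.0, 220.0], [127.0, 205.0], [355.0, 216.0], [361.0, 201.0]]
wrist crop px of far/other corners at seated & +18mm [[247.0, -60.0], [250.0, -73.0], [253.0, -91.0], [428.0, 157.0], [453.0, 152.0], [15.0, 205.0], [-4.0, 206.0]]
```

View pics/p5.png

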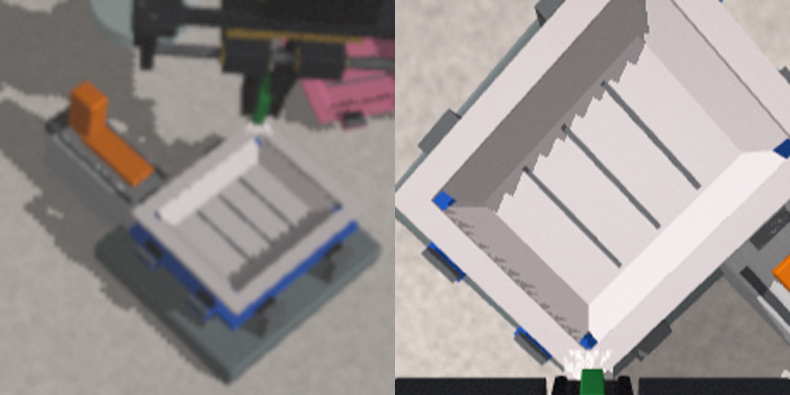

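```bash
python3 - <<'E'
from h import *
a=cv2.imread("pics/scene0.png")[:,:,::-1].copy(); b=ctrl.get_image("scene"); cv2.imwrite("pics/scene5.png",b[:,:,::-1])
def m(im):
    h=cv2.cvtColor(im,cv2.COLOR_RGB2HSV).astype(int); return (h[:,:,0]>105)&(h[:,:,0]<130)&(h[:,:,1]>110)
for x in range(364,442,4):
    f=lambda M:[int(v)+215 for v in np.flatnonzero(M[215:275,x])]
    A,B=f(m(a)),f(m(b)); print(x,A,B)
v=np.vstack([np.hstack([cv2.resize(i[195:275,y:y+100,::-1],(395,316),interpolation=cv2.INTER_CUBIC) for i in(a,b)]) for y in(350,)])
cv2.imwrite("pics/cmp.png",v)
r=np.load("rack.npy");c=cam("scene")
print(proj(c,rk(r,[[60,0,48],[60,0,43],[60,0,38],[60,0,20],[0,48,48],[0,48,43],[0,48,38]])).round(1).tolist())
E
```

```text
364 [] [225, 226, 227]
368 [] [227, 228]
372 [235, 236, 237] [236]
376 [] [235, 236, 237, 238]
380 [] [239, 240, 241, 242]
384 [] [242, 243, 244, 245]
388 [] [252, 253, 254]
392 [254] [250, 251, 252, 253, 254]
396 [257] [253, 254, 255, 256, 257]
400 [255] [252, 253, 254, 255]
404 [] [249, 250, 251]
408 [] [246, 247]
412 [245] [242, 243, 244, 245]
416 [] [239, 240, 241, 242]
420 [239] [236, 237, 238, 239]
424 [235] [232, 233, 234, 235]
428 [] [229, 230, 231]
432 [] [226, 227, 228]
436 [] [223, 224, 225]
440 [] []
[[377.8, 238.2], [377.5, 239.5], [377.2, 240.8], [376.2, 245.4], [416.7, 237.5], [416.2, 238.9], [415.8, 240.1]]
```

View pics/cmp.png

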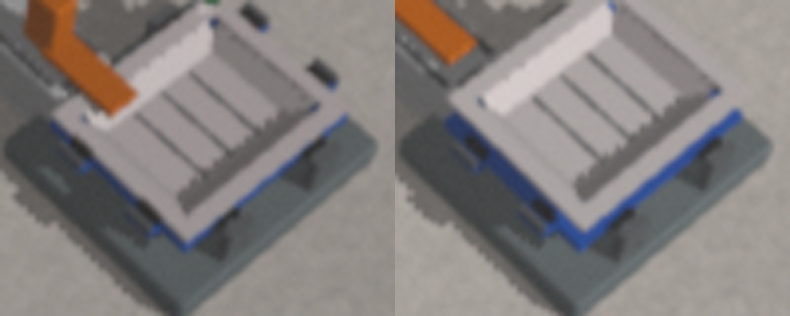

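Emit:
move_arm([
  [-0.03, 0, 0.15],
  [-0.05, 0, 0.3],
  [-0.07, 0, 0.45],
  [-0.09, 0, 0.6],
  [-0.09, 0, 0.7],
], turn=[0, 0, 0, 0, 0], jaw=[-1, -1, -1, -1, -1], grip_force=40)

```text
time: 10.25
position: [0.4628, 0.1328, 0.0569]
tool_rot: [3.084, 0.591, 0.0]
ft_force: [-3.4, -3.6, 9.2]
grip_width: 0.09
```

Emit:
move_arm([
  [0, 0, 0.05],
  [0, 0, 0.05],
], turn=[0, 0], jaw=[-1, -1])

```text
time: 10.45
position: [0.4629, 0.1331, 0.0546]
tool_rot: [3.085, 0.592, 0.001]
ft_force: [-0.4, -1.0, 4.6]
grip_width: 0.086
```

```bash
cat > chk.py <<'E'
from h import *
# white rim lower edge / blue rows in the scene view, against the first picture
go(ctrl.get_state()["position"])
a=cv2.imread("pics/scene0.png")[:,:,::-1].copy(); b=ctrl.get_image("scene")
def m(im):
    h=cv2.cvtColor(im,cv2.COLOR_RGB2HSV).astype(int); return (h[:,:,0]>105)&(h[:,:,0]<130)&(h[:,:,1]>110)
for x in(376,384,392,396,400,412,424,432):
    f=lambda M:[int(v)+215 for v in np.flatnonzero(M[215:275,x])]
    print(x,f(m(a)),f(m(b)),end="; ")
# shift of the white tray's far-corner patch
t=a[244:258,386:410]; res=cv2.matchTemplate(b[232:266,378:418].copy(),t.copy(),cv2.TM_CCOEFF_NORMED); _,s,_,p=cv2.minMaxLoc(res); print("\nfar shift",p[0]-8,p[1]-12,round(s,2))
E
python3 chk.py
```

```text
t 10.45 pos [0.4629 0.1331 0.0546] yawY -68.3 q1,q7 [ 0.41 -1.66] F [-0.35 -1.03  4.55] g 0.086
  dp [0.0, 0.0, 0.0] turn None
376 [] [238]; 384 [] []; 392 [254] [253, 254]; 396 [257] [255, 256, 257]; 400 [255] [253, 254, 255]; 412 [245] [244, 245]; 424 [235] [235]; 432 [] []; 
far shift -1 -1 0.95
```

Emit:
move_arm([
  [0, 0, 0],
  [0, 0, 0],
  [0, 0, 0],
  [0, 0, 0],
  [0, 0, 0],
], turn=[0, 0, 0, 0, 0], jaw=[-0.4, -0.4, -0.4, -0.4, -0.4])

```text
time: 11.0
position: [0.4623, 0.1331, 0.0544]
tool_rot: [-3.085, -0.592, 0.0]
ft_force: [-0.3, 0.4, -0.0]
grip_width: 0.296
```

```bash
python3 chk.py
```

```text
t 11.0 pos [0.4623 0.1331 0.0544] yawY -68.3 q1,q7 [ 0.41 -1.66] F [-0.28  0.39 -0.04] g 0.296
  dp [0.0, 0.0, 0.0] turn None
376 [] []; 384 [] []; 392 [254] []; 396 [257] [256, 257]; 400 [255] [254, 255]; 412 [245] [245]; 424 [235] []; 432 [] []; 
far shift -1 0 0.97
```

Emit:
move_arm([
  [0, 0, 0],
  [0, 0, 0],
  [0, 0, 0],
  [0, 0, 0],
  [0, 0, 0],
], turn=[0, 0, 0, 0, 0], jaw=[-1, -1, -1, -1, -1], grip_force=13)

```text
time: 11.55
position: [0.4625, 0.1332, 0.0546]
tool_rot: [3.085, 0.592, 0.0]
ft_force: [-0.1, -0.3, -0.4]
grip_width: 0.092
```

Emit:
move_arm([
  [0.01, 0, -0.1],
  [0.02, 0, -0.2],
  [0.03, 0, -0.3],
  [0.04, 0, -0.4],
  [0.04, 0, -0.4],
], turn=[0, 0, 0, 0, 0], jaw=[-1, -1, -1, -1, -1])

```text
time: 12.05
position: [0.464, 0.1337, 0.0671]
tool_rot: [3.085, 0.592, 0.001]
ft_force: [0.7, 0.0, -1.1]
grip_width: 0.092
```

```bash
python3 chk.py
```

```text
t 12.05 pos [0.464  0.1337 0.0671] yawY -68.3 q1,q7 [ 0.42 -1.65] F [ 0.67  0.05 -1.12] g 0.092
  dp [0.0, 0.0, 0.0] turn None
376 [] [235, 236, 237, 238]; 384 [] [242, 243, 244, 245]; 392 [254] [249, 250, 251, 252, 253, 254]; 396 [257] [252, 253, 254, 255, 256, 257]; 400 [255] [252, 253, 254, 255]; 412 [245] [242, 243, 244, 245]; 424 [235] [233, 234, 235]; 432 [] [227, 228, 229]; 
far shift 1 -3 0.91
```

Emit:
move_arm([
  [-0.01, 0, 0.15],
  [-0.03, 0, 0.3],
  [-0.04, 0, 0.42],
  [-0.04, 0, 0.44],
  [-0.04, 0, 0.44],
], turn=[0, 0, 0, 0, 0], jaw=[-1, -1, -1, -1, -0.4])

```text
time: 12.6
position: [0.4624, 0.1332, 0.0531]
tool_rot: [-3.085, -0.592, 0.0]
ft_force: [1.0, 0.3, -0.3]
grip_width: 0.131
```

Emit:
move_arm([
  [0, 0, 0],
  [0, 0, 0],
  [0, 0, -0.8],
  [0, 0, -2],
  [0, 0, -2.6],
], turn=[0, 0, 0, 0, 0], jaw=[-0.4, -0.4, -0.4, -0.4, -0.4])

```text
time: 13.1
position: [0.4637, 0.1338, 0.1338]
tool_rot: [3.085, 0.592, 0.005]
ft_force: [1.2, -0.4, 0.1]
grip_width: 0.3
```

```bash
python3 chk.py; python3 - <<'E'
from h import *
go(rk(np.load("rack.npy"),[54,0,65])[0])
E
```

```text
t 13.1 pos [0.4637 0.1338 0.1338] yawY -68.3 q1,q7 [ 0.46 -1.57] F [ 1.22 -0.37  0.13] g 0.3
  dp [0.0, 0.0, 0.0] turn None
376 [] [238]; 384 [] []; 392 [254] [253]; 396 [257] [256, 257]; 400 [255] [254, 255]; 412 [245] [245]; 424 [235] []; 432 [] []; 
far shift 0 0 0.97
t 13.15 pos [0.4651 0.1341 0.1359] yawY -68.3 q1,q7 [ 0.46 -1.57] F [1.19 0.83 1.91] g 0.302
  dp [3.82, 1.54, 2.39] turn None
```

Emit:
move_arm([
  [1.3, 0.5, 0],
  [2.6, 1.0, 0],
  [3.8, 1.5, 0.2],
  [3.8, 1.5, 1.2],
  [3.8, 1.5, 2.2],
], turn=[0, 0, 0, 0, 0], jaw=[-1, -1, -1, -1, -1])

```text
time: 13.65
position: [0.5865, 0.1336, 0.0642]
tool_rot: [-3.085, -0.59, -0.002]
ft_force: [-0.5, 0.4, -0.9]
grip_width: 0.017
```

Emit:
move_arm([
  [0, 0, 0.2],
  [0, 0, 0.4],
  [0, 0, 0.6],
  [0, 0, 0.75],
  [0, 0, 0.75],
], turn=[0, 0, 0, 0, 0], jaw=[-1, -1, -1, -1, -1])

```text
time: 14.15
position: [0.5867, 0.1332, 0.051]
tool_rot: [3.08, 0.59, 0.004]
ft_force: [-15.7, -5.7, 39.2]
grip_width: 0.008
```

```bash
python3 chk.py
```

```text
t 14.15 pos [0.5867 0.1332 0.051 ] yawY -68.3 q1,q7 [ 0.33 -1.72] F [-15.7   -5.65  39.16] g 0.008
  dp [0.0, 0.0, 0.0] turn None
376 [] []; 384 [] []; 392 [254] []; 396 [257] [257]; 400 [255] [254, 255]; 412 [245] [245]; 424 [235] []; 432 [] []; 
far shift -1 1 0.97
```

Emit:
move_arm([
  [0, 0, -1],
  [0, 0, -2],
  [0, 0, -2.8],
  [-1.2, -0.5, -2.8],
  [-2.4, -1.0, -2.8],
], turn=[0, 0, 0, 0, 0], jaw=[-1, -1, -1, -0.3, -0.3])

```text
time: 14.7
position: [0.508, 0.1357, 0.1293]
tool_rot: [-3.085, -0.591, -0.008]
ft_force: [0.4, -0.3, 0.9]
grip_width: 0.113
```

```bash
python3 - <<'E'
from h import *
go([.4624,.1331,.058])
E
```

```text
t 14.7 pos [0.508  0.1357 0.1293] yawY -68.3 q1,q7 [ 0.44 -1.63] F [ 0.36 -0.34  0.92] g 0.113
  dp [-1.45, -0.48, 2.37] turn None
```

Emit:
move_arm([
  [-0.8, -0.3, 0],
  [-1.4, -0.5, 0],
  [-1.4, -0.5, 0],
  [-1.4, -0.5, 0],
  [-1.4, -0.5, 0.3],
], turn=[0, 0, 0, 0, 0], jaw=[-0.3, -0.3, -0.3, -0.3, -0.3])

```text
time: 15.2
position: [0.4649, 0.1335, 0.1194]
tool_rot: [3.085, 0.591, 0.008]
ft_force: [-0.3, -0.2, 0.5]
grip_width: 0.346
```

```bash
python3 - <<'E'
from h import *
go([.4624,.1331,.058])
E
```

```text
t 15.2 pos [0.4649 0.1335 0.1194] yawY -68.3 q1,q7 [ 0.48 -1.59] F [-0.31 -0.22  0.54] g 0.346
  dp [-0.09, -0.02, 2.05] turn None
```

Emit:
move_arm([
  [-0.08, 0, 0.8],
  [-0.08, 0, 1.6],
  [-0.08, 0, 2.0],
  [-0.08, 0, 2.0],
  [-0.08, 0, 2.0],
], turn=[0, 0, 0, 0, 0], jaw=[-0.3, -0.3, -0.3, -0.3, -0.3], grip_force=8)

```text
time: 15.7
position: [0.4607, 0.1327, 0.058]
tool_rot: [-3.084, -0.592, -0.0]
ft_force: [1.1, -0.1, 0.5]
grip_width: 0.352
```

Emit:
move_arm([
  [0, 0, 0],
  [0, 0, 0],
  [0, 0, 0],
  [0, 0, 0],
  [0, 0, 0],
], turn=[0, 0, 0, 0, 0], jaw=[-1, -1, -1, -1, -1])

```text
time: 16.2
position: [0.4606, 0.1323, 0.0582]
tool_rot: [3.085, 0.592, 0.002]
ft_force: [0.2, 0.5, 0.8]
grip_width: 0.089
```

Emit:
move_arm([
  [0, 0, -0.05],
  [0, 0, -0.1],
  [0, 0, -0.15],
  [0, 0, -0.2],
  [0, 0, -0.2],
], turn=[0, 0, 0, 0, 0], jaw=[-1, -1, -1, -1, -1])

```text
time: 16.7
position: [0.4602, 0.1322, 0.064]
tool_rot: [3.085, 0.591, 0.0]
ft_force: [-0.4, 0.6, -0.4]
grip_width: 0.087
```

```bash
python3 chk.py
```

```text
t 16.7 pos [0.4602 0.1322 0.064 ] yawY -68.3 q1,q7 [ 0.45 -1.66] F [-0.37  0.58 -0.36] g 0.087
  dp [0.0, 0.0, 0.0] turn None
376 [] [236, 237, 238]; 384 [] [244, 245, 246]; 392 [254] [251, 252, 253, 254]; 396 [257] [254, 255, 256, 257]; 400 [255] [253, 254, 255]; 412 [245] [244, 245]; 424 [235] [234, 235]; 432 [] [228]; 
far shift 0 -1 0.95
```

Emit:
move_arm([
  [0, 0, 0.1],
  [0, 0, 0.21],
  [0, 0, 0.21],
  [0, 0, 0.21],
  [0, 0, 0.21],
], turn=[0, 0, 0, 0, 0], jaw=[-1, -1, -0.5, -0.5, -0.5], grip_force=3)

```text
time: 17.25
position: [0.4603, 0.1323, 0.0575]
tool_rot: [-3.085, -0.592, -0.0]
ft_force: [-0.1, -0.7, -0.5]
grip_width: 0.23
```

Emit:
move_arm([
  [0, 0, -0.25],
  [-0.2, 0, -0.43],
  [-0.5, 0, -0.43],
  [-0.5, 0, -0.43],
  [-0.5, 0, -0.43],
], turn=[0, 0, 0, 0, 0], jaw=[-0.5, -0.5, -0.5, -0.5, -0.5])

```text
time: 17.75
position: [0.446, 0.1262, 0.0705]
tool_rot: [3.085, 0.591, 0.0]
ft_force: [0.6, -0.0, -0.2]
grip_width: 0.249
```

```bash
python3 chk.py
```

```text
t 17.75 pos [0.446  0.1262 0.0705] yawY -68.3 q1,q7 [ 0.48 -1.62] F [ 0.6  -0.02 -0.25] g 0.249
  dp [0.0, 0.0, 0.0] turn None
376 [] []; 384 [] []; 392 [254] []; 396 [257] [256, 257]; 400 [255] [254, 255]; 412 [245] [245]; 424 [235] [235]; 432 [] []; 
far shift 0 0 0.97
```

Emit:
move_arm([
  [0, 0, 0],
  [0, 0, 0],
  [0, 0, 0],
  [0, 0, 0],
  [0, 0, 0],
], turn=[0, 0, 0, 0, 0], jaw=[-1, -1, -1, -1, -1], grip_force=3)

```text
time: 18.3
position: [0.4463, 0.1268, 0.0704]
tool_rot: [-3.085, -0.592, 0.0]
ft_force: [-0.3, 0.8, -0.6]
grip_width: 0.092
```

Emit:
move_arm([
  [0, 0, -0.08],
  [0, 0, -0.16],
  [0, 0, -0.24],
  [0, 0, -0.32],
  [0, 0, -0.32],
], turn=[0, 0, 0, 0, 0], jaw=[-1, -1, -1, -1, -1])

```text
time: 18.8
position: [0.4464, 0.1267, 0.0804]
tool_rot: [3.085, 0.591, 0.001]
ft_force: [-1.0, 0.8, -0.6]
grip_width: 0.086
```

```bash
python3 chk.py
```

```text
t 18.8 pos [0.4464 0.1267 0.0804] yawY -68.3 q1,q7 [ 0.49 -1.6 ] F [-1.01  0.79 -0.65] g 0.086
  dp [0.0, 0.0, 0.0] turn None
376 [] [237, 238]; 384 [] []; 392 [254] []; 396 [257] [256, 257]; 400 [255] [253, 254, 255]; 412 [245] [243, 244, 245]; 424 [235] [234, 235]; 432 [] [227, 228]; 
far shift -1 -1 0.96
```

Emit:
move_arm([
  [0, 0, -0.07],
  [0.01, 0, -0.14],
  [0.02, 0, -0.21],
  [0.03, 0, -0.28],
  [0.03, 0, -0.28],
], turn=[0, 0, 0, 0, 0], jaw=[-1, -1, -1, -1, -1])

```text
time: 19.35
position: [0.4474, 0.1271, 0.0888]
tool_rot: [3.085, 0.592, 0.001]
ft_force: [-0.1, -0.8, -1.3]
grip_width: 0.088
```

```bash
python3 chk.py; python3 - <<'E'
from h import *
im=ctrl.get_image("scene");w=ctrl.get_image("wrist")
cv2.imwrite("pics/p6.png",np.hstack([cv2.resize(im[150:280,320:450,::-1],(395,395),interpolation=cv2.INTER_CUBIC),cv2.resize(w[0:290,175:465,::-1],(395,395))]))
print("knob",[b[:3] for b in blobs(im,"orange",100)],[b[:3] for b in blobs(im,"green",5)])
E
```

```text
t 19.35 pos [0.4474 0.1271 0.0888] yawY -68.3 q1,q7 [ 0.49 -1.59] F [-0.14 -0.82 -1.31] g 0.088
  dp [0.0, 0.0, 0.0] turn None
376 [] [237, 238]; 384 [] [245]; 392 [254] [253]; 396 [257] [255, 256, 257]; 400 [255] [252, 253, 254, 255]; 412 [245] [243, 244, 245]; 424 [235] [233, 234, 235]; 432 [] [226, 227, 228, 229]; 
far shift -1 -1 0.96
knob [(270, [345, 178, 25, 32], [355.3, 194.9])] [(11, [301, 163, 4, 3], [302.6, 163.9]), (60, [403, 174, 6, 16], [405.4, 181.2])]
```

View pics/p6.png

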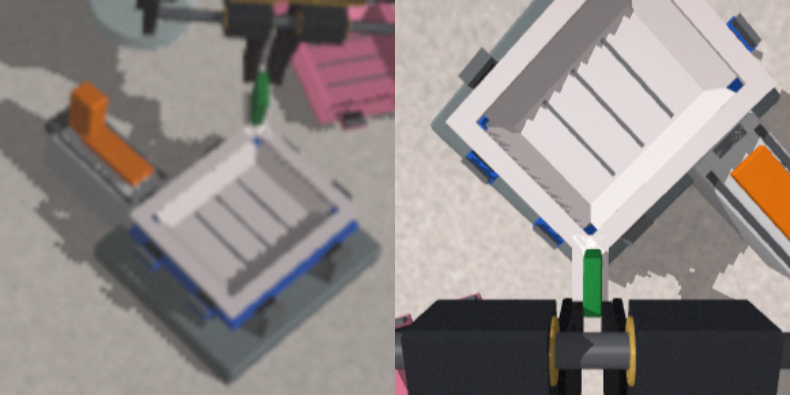

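Emit:
move_arm([
  [0, 0, -0.06],
  [0.01, 0, -0.12],
  [0.01, 0, -0.17],
  [0.01, 0, -0.17],
  [0.01, 0, -0.17],
], turn=[0, 0, 0, 0, 0], jaw=[-1, -1, -1, -1, -1])

```text
time: 20.0
position: [0.4474, 0.1271, 0.0936]
tool_rot: [3.085, 0.591, 0.0]
ft_force: [0.2, 1.0, 0.2]
grip_width: 0.089
```

```bash
python3 chk.py; python3 - <<'E'
from h import *
# fit tray tilt/heave: white-rim silhouette edges near far corner, from scene and top, vs projected model
r=np.load("rack.npy")
for n in("scene","top"):
    c=cam(n);im=ctrl.get_image(n);g=cv2.cvtColor(im,cv2.COLOR_RGB2GRAY)
    p0=proj(c,rk(r,[60,48,48]))[0];dx,dy=[proj(c,rk(r,[60,48,58]))[0]-p0][0]
    x,y=p0.round().astype(int);print(n,"far corner px",p0.round(1),"per 10mm",dx.round(1),dy.round(1));print(x-8,y-8);print(g[y-8:y+7,x-8:x+9])
E
```

```text
t 20.0 pos [0.4474 0.1271 0.0936] yawY -68.3 q1,q7 [ 0.49 -1.59] F [0.22 0.96 0.23] g 0.089
  dp [0.0, 0.0, 0.0] turn None
376 [] [236, 237, 238]; 384 [] [245]; 392 [254] [253, 254]; 396 [257] [255, 256, 257]; 400 [255] [252, 253, 254, 255]; 412 [245] [242, 243, 244, 245]; 424 [235] [232, 233, 234, 235]; 432 [] [225, 226, 227, 228]; 
far shift -1 -1 0.95
scene far corner px [395.4 254.8] per 10mm 0.8 -2.6
387 247
[[ 62  95 138 163 169 168 168 164 145 130 150 165 169 169 169 170 165]
 [ 50  62  95 139 164 169 170 168 165 159 166 168 169 168 168 162 148]
 [ 52  52  60  96 143 165 169 168 168 169 169 169 169 168 159 138 111]
 [ 67  53  53  66 104 144 165 169 168 169 169 168 168 160 137 104  83]
 [ 81  69  59  64  76 111 149 166 169 168 168 167 160 136 103  82  73]
 [ 83  80  74  71  66  84 118 148 167 168 168 159 134 103  83  77  67]
 [ 77  82  78  75  68  68  86 115 148 163 155 126 100  81  77  76  67]
 [ 73  79  76  79  80  66  68  83 115 133 119  91  82  77  75  73  69]
 [ 77  88  91  90  94  85  71  69  83  93  86  80  77  76  75  71  69]
 [ 82  97  99  99  99  94  87  74  68  75  7
[... 807 characters left out ...]
125 124 124  97  82  79  75  71  70  94 119 122 124 125 122]
 [125 126 125 125 114  87  81  80  75  78  76  72  69  74  80  80  81]
 [123 123 121 124  96  83  79  81  78  78  74  76  76  70  65  59  75]
 [125 123 123 112  88  80  79  80  76  76  75  74  76  76  78  75  69]
 [128 126 123 100  85  80  78  79  69  72  75  78  78  80  79  66  60]
 [128 129 113  88  81  75  78  75  65  73  81  80  79  76  72  54  59]
 [128 124 101  81  78  79  76  70  71 112 137 119  98  80  63  35  36]
 [125 111  91  81  79  74  78  65 100 134 140 138 136 121  89  73  57]
 [121 109  86  78  79  79  76  64 128 137 136 136 136 138 136 136 116]
 [113  92  83  78  82  76  67 103 134 137 138 137 140 136 135 138 136]]
```

```bash
python3 - <<'E'
from h import *
for f in(cv2.imread("pics/scene0.png"),cv2.imread("pics/scene5.png"),ctrl.get_image("scene")[:,:,::-1]):
    g=cv2.cvtColor(f.copy(),cv2.COLOR_BGR2GRAY).astype(float)
    o=[]
    for x in range(388,405,2):
        col=g[246:262,x]; i=np.flatnonzero((col[:-1]>=120)&(col[1:]<120)); o.append(round(246+i[0]+(col[i[0]]-120)/(col[i[0]]-col[i[0]+1]),1) if len(i) else None)
    print(o)
E
```

```text
[np.float64(246.2), np.float64(248.3), np.float64(250.8), np.float64(252.6), np.float64(254.7), np.float64(255.0), np.float64(253.4), np.float64(252.0), np.float64(250.0)]
[None, np.float64(246.0), np.float64(248.1), np.float64(250.1), np.float64(252.0), np.float64(252.9), np.float64(251.5), np.float64(249.6), np.float64(248.2)]
[np.float64(246.4), np.float64(248.4), np.float64(250.7), np.float64(252.9), np.float64(254.3), np.float64(253.2), np.float64(251.5), np.float64(249.5), np.float64(248.1)]
```

Emit:
move_arm([
  [-0.01, 0, 0.2],
  [-0.02, 0, 0.4],
  [-0.03, 0, 0.6],
  [-0.03, 0, 0.76],
  [-0.03, 0, 0.76],
], turn=[0, 0, 0, 0, 0], jaw=[-1, -1, -1, -1, -0.4])

```text
time: 20.7
position: [0.4465, 0.1267, 0.07]
tool_rot: [-3.085, -0.591, 0.001]
ft_force: [0.3, 0.3, -0.9]
grip_width: 0.133
```

Emit:
move_arm([
  [0, 0, 0],
  [0, 0, 0],
  [0.25, 0, 0.1],
  [0.5, 0, 0.4],
  [0.5, 0, 0.45],
], turn=[0, 0, 0, 0, 0], jaw=[-0.4, -0.4, -0.4, -0.4, -0.4])

```text
time: 21.2
position: [0.4612, 0.1329, 0.0567]
tool_rot: [-3.084, -0.592, -0.0]
ft_force: [-0.0, 0.7, 1.2]
grip_width: 0.295
```

Emit:
move_arm([
  [0, 0, 0],
  [0, 0, 0],
  [0, 0, 0],
  [0, 0, 0],
  [0, 0, 0],
], turn=[0, 0, 0, 0, 0], jaw=[-1, -1, -1, -1, -1], grip_force=40)

```text
time: 21.7
position: [0.4603, 0.1327, 0.0577]
tool_rot: [3.085, 0.593, 0.0]
ft_force: [-2.8, -0.4, 4.5]
grip_width: 0.09
```

```bash
python3 chk.py
```

```text
t 21.7 pos [0.4603 0.1327 0.0577] yawY -68.3 q1,q7 [ 0.45 -1.67] F [-2.8  -0.41  4.5 ] g 0.09
  dp [0.0, 0.0, 0.0] turn None
376 [] [238]; 384 [] [245, 246]; 392 [254] [252, 253, 254]; 396 [257] [256, 257]; 400 [255] [255]; 412 [245] [245]; 424 [235] [235]; 432 [] [228]; 
far shift 0 0 0.98
```

Emit:
move_arm([
  [0, 0, -0.2],
  [0, 0, -0.5],
  [0, 0, -0.9],
  [0, 0, -1.5],
  [0, 0, -2.2],
], turn=[0, 0, 0, 0, 0], jaw=[-1, -1, -1, -1, -1], grip_force=50)

```text
time: 22.25
position: [0.4604, 0.1321, 0.1243]
tool_rot: [3.085, 0.591, -0.0]
ft_force: [-0.2, -0.5, -1.1]
grip_width: 0.088
```

Emit:
move_arm([
  [0, 0, -0.7],
  [0, 0, -1.4],
  [0, 0, -2.1],
  [0, 0, -2.7],
  [0, 0, -2.8],
], turn=[0, 0, 0, 0, 0], jaw=[-1, -1, -1, -1, -1])

```text
time: 22.75
position: [0.4621, 0.1327, 0.2102]
tool_rot: [3.084, 0.591, 0.008]
ft_force: [-0.2, 0.1, -0.0]
grip_width: 0.085
```

```bash
python3 chk.py; python3 - <<'E'
from h import *
go([.4785,-.191,.208])
im=ctrl.get_image("scene");w=ctrl.get_image("wrist")
print("knob",[b[:3] for b in blobs(im,"orange",100)])
cv2.imwrite("pics/p7.png",np.hstack([cv2.resize(im[80:300,260:480,::-1],(395,395),interpolation=cv2.INTER_CUBIC),cv2.resize(w[0:290,175:465,::-1],(395,395))]))
E
```

```text
t 22.75 pos [0.4621 0.1327 0.2102] yawY -68.3 q1,q7 [ 0.53 -1.51] F [-0.21  0.14 -0.04] g 0.085
  dp [0.0, 0.0, 0.0] turn None
376 [] [215, 216, 217, 218, 219, 220, 221, 222, 223, 224, 225, 226, 227, 228, 229, 230, 231, 232, 233, 234, 235, 236, 237, 238, 239]; 384 [] [215, 216, 217, 218, 219, 220, 221, 222, 223, 224, 225, 226, 227, 228, 229, 230, 231, 232, 233, 234, 235, 236, 237, 238, 239, 240, 241, 242, 243, 244, 245, 246]; 392 [254] [215, 216, 217, 218, 219, 220, 222, 223, 224, 225, 226, 227, 228, 229, 230, 231, 233, 234, 235, 236, 237, 238, 239, 240, 241, 242, 243, 244, 245, 246, 247, 248, 249, 250, 251, 252, 253, 254]; 396 [257] [215, 216, 217, 218, 219, 220, 221, 222, 223, 225, 226, 227, 228, 229, 230, 231, 232, 233, 234, 235, 236, 237, 238, 239, 240, 241, 242, 243, 244, 245, 246, 247, 248, 249, 250, 251, 252, 253, 254, 255, 256, 257]; 400 [255] [215, 216, 218, 219, 220, 221, 222, 223, 224, 225, 226, 227, 228, 229, 230, 231, 232, 233, 234, 235, 236, 237, 238, 241, 242, 243, 244, 245, 246, 247, 248, 249, 250, 251, 252, 253, 254, 255]; 412 [245] [215, 216, 217, 218, 219, 220, 221, 222, 223, 224, 225, 226, 228, 229, 230, 231, 232, 233, 234, 235, 236, 237, 238, 239, 240, 241, 242, 243, 244, 245]; 424 [235] [215, 216, 217, 218, 219, 220, 221, 222, 223, 224, 225, 226, 227, 228, 229, 230, 231, 232, 233, 234, 235, 236]; 432 [] [217, 218, 219, 220, 221, 222, 223, 224, 225, 226, 227, 228, 229]; 
far shift -4 -12 0.41
t 22.8 pos [0.4616 0.1325 0.2092] yawY -68.3 q1,q7 [ 0.53 -1.51] F [ 0.69  1.17 -0.98] g 0.087
  dp [-3.46, 10.23, 0.05] turn None
knob [(186, [347, 189, 23, 21], [357.6, 199.6])]
```

View pics/p7.png

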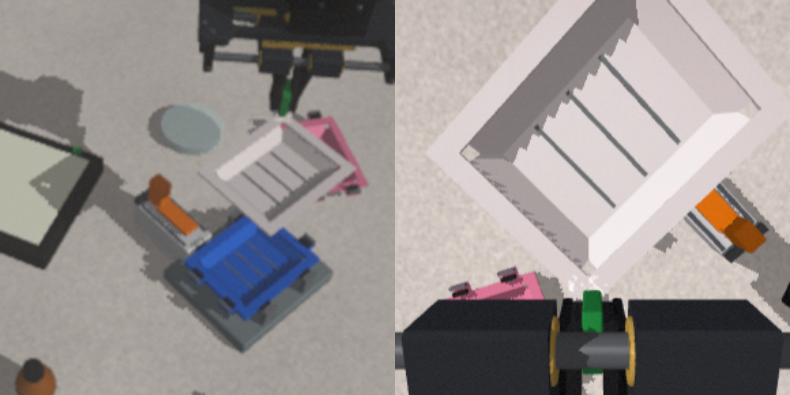

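Emit:
move_arm([
  [-0.2, 0.6, 0],
  [-0.5, 1.4, 0],
  [-0.8, 2.3, 0],
  [-1.1, 3.2, 0],
  [-1.4, 4.1, 0],
], turn=[0, 0, 0, 0, 0], jaw=[-1, -1, -1, -1, -1])

```text
time: 23.4
position: [0.466, 0.0014, 0.2059]
tool_rot: [-3.085, -0.592, 0.003]
ft_force: [-0.6, 0.8, -1.0]
grip_width: 0.085
```

Emit:
move_arm([
  [-0.3, 0.9, 0],
  [-0.6, 1.8, 0],
  [-0.9, 2.7, 0],
  [-1.2, 3.5, 0],
  [-1.4, 4.2, 0],
], turn=[0, 0, 0, 0, 0], jaw=[-1, -1, -1, -1, -1])

```text
time: 23.9
position: [0.4734, -0.1316, 0.2057]
tool_rot: [-3.085, -0.59, 0.004]
ft_force: [-0.1, -0.0, -0.8]
grip_width: 0.089
```

```bash
python3 - <<'E'
from h import *
go([.4785,-.191,.208])
E
```

```text
t 23.9 pos [ 0.4734 -0.1316  0.2057] yawY -68.4 q1,q7 [ 0.78 -0.98] F [-0.14 -0.04 -0.75] g 0.089
  dp [-0.57, 1.9, -0.08] turn None
```

Emit:
move_arm([
  [-0.2, 0.7, 0],
  [-0.4, 1.3, 0],
  [-0.5, 1.7, 0],
  [-0.5, 1.7, 0],
  [-0.5, 1.7, 0],
], turn=[0, 0, 0, 0, 0], jaw=[-1, -1, -1, -1, -1])

```text
time: 24.4
position: [0.4795, -0.182, 0.2069]
tool_rot: [-3.084, -0.592, 0.001]
ft_force: [0.4, 0.2, 0.1]
grip_width: 0.091
```

Emit:
move_arm([
  [0, 0, 0],
  [0, 0, 0],
  [0, 0, 0],
  [0, 0, 0],
  [0, 0, 0],
], turn=[0, 0, 0, 0, 0], jaw=[-1, -1, -1, -1, -1])

```text
time: 24.9
position: [0.4795, -0.1828, 0.2073]
tool_rot: [3.085, 0.592, 0.0]
ft_force: [0.7, 0.5, -0.1]
grip_width: 0.086
```

```bash
python3 - <<'E'
from h import *
go([.4785,-.191,.208]); s=ctrl.get_state(); print(abs(s["qd"]).max())
r=np.load("rack.npy"); p=np.array([*s["position"][:2],r[2]]); z0=(s["position"][2]-.0577)*1e3
off=np.array([62,52])
M=[[*(np.array([x,y])+off),z+z0+30] for x,y,z in((60,48,18),(60,-48,18),(-60,48,18),(-60,-48,18))]
for n in("top","scene"):
    ctrl.get_image(n)
    c=cam(n);q=proj(c,rk(p,M)); print(n,"pred rect",q.min(0).round(),q.max(0).round())
    for t in("tray_top","light_centre","tray_mid","lock_knob"):
        print(t,[(round(d["confidence"],2),np.round(d["rect"],0).tolist()) for d in ctrl.look_for(n,t)][:2])
    print([b[:3] for b in blobs(ctrl.get_image(n),"orange",60)])
E
```

```text
t 24.9 pos [ 0.4795 -0.1828  0.2073] yawY -68.3 q1,q7 [ 0.82 -0.9 ] F [ 0.66  0.45 -0.09] g 0.086
  dp [-0.13, 0.24, -0.02] turn None
0.00378308842730827
top pred rect [366. 154.] [432. 226.]
tray_top [(0.7, [400.0, 186.0, 65.0, 59.0])]
light_centre [(0.78, [388.0, 204.0, 84.0, 71.0])]
tray_mid [(0.82, [248.0, 298.0, 68.0, 68.0]), (0.71, [254.0, 209.0, 61.0, 66.0])]
lock_knob [(0.78, [297.0, 215.0, 28.0, 22.0])]
[(219, [285, 205, 28, 17], [298.3, 213.2])]
scene pred rect [212.  97.] [293. 152.]
tray_top [(0.68, [253.0, 121.0, 80.0, 71.0])]
light_centre [(0.77, [262.0, 184.0, 117.0, 81.0]), (0.29, [164.0, 223.0, 42.0, 48.0])]
tray_mid [(0.8, [438.0, 168.0, 58.0, 54.0]), (0.75, [400.0, 227.0, 75.0, 65.0])]
lock_knob [(0.86, [356.0, 191.0, 24.0, 26.0])]
[(256, [345, 178, 25, 32], [355.6, 195.3])]
```

```bash
python3 - <<'E'
from bench import ctrl
print(ctrl.close_job()); s=ctrl.get_state(); print(s["time"],s["position"],s["grip_width"])
E
```

```text
the job is handed in; nothing more can be done
None
the job is handed in; nothing more can be done
```

I handed the job in at about 25 s. The white tray was held level and still by its tab over the light box, with its underside about 15 cm above the lit face. The hand-in gives no verdict, and I could not confirm the tab-corner-first step directly.

- **Lock:** I slid it about 43 mm until it pushed back at its end stop with about 20 N. It had probably started near 7 mm. It was still there in the last pictures.
- **Peel:** The first lift, at a 40 N grip, brought the white tray up nearly level, so I don't think it met the tab-first step. The clips seem to have released on that lift, because later lifts took almost no force.
    - I set the tray back and pressed it down with about 39 N. A second lift was level too.
    - I then gripped only the outer tip of the tab at 3 N and raised it about 23 mm. In the scene camera the far corner rose only about 2–4 mm, and the side corner rose by the amount that tilt predicts. This is a pixel estimate.
- **Carry:** I set the tray down, gripped it deeper and lifted it at 50 N. Both blue trays stayed in the rack.
- **Final checks:**
    - The predicted tray outline matched the detections in both cameras closely sideways. In height they differed by up to about 8 pixels, partly because the tab is included in the detected outline.
    - The centre is about 8 mm off my estimate of the light-box centre. The top and scene cameras disagree by about 13 mm on where that is, still well inside the 40 mm allowed.
    - I only looked over the bottle, slide box, beaker and dish in passing. The arm did not go near them.

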